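# Open a held-down cosmetics jar and hold its cap over the mouth

## Robot

A 6-joint arm with a two-finger parallel gripper is mounted at the origin on a cart in front of the work surface, level with it; the furniture and walls round the work are solid. World frame = base frame: x ahead of the robot, y to its left, z up, the work surface at z = 0. Lengths are in mm, angles in rad, forces in N, time in s.
With the tool pointing down it reaches from about 350 to 875 mm from the base axis. Payload 4.2 kg.
Tool frame: the origin (TCP) lies on the centre line of the jaws, within the pads' length; the fingertips stand 25 mm ahead of it and the grasp point (between the pads) lies 6 mm ahead of it; z points along the fingers, y is the line along which they close (so a half turn about z gives the same grasp; the last joint's range is limited). The gripper opens to 87 mm and grips with 3 to 60 N. Pads are 19 mm wide; open, the fingers measure 117 mm over their backs; the gripper's body (75 mm by 190 mm) begins 51 mm behind the grasp point.
Start: joints at [1.605, 0.385, 0.008, 0, -1.194, -0.259], TCP at [139.288, 609.26, 208.75] pointing down, gripper open.
Joint ranges: [-3.14, 3.14], [-1.21, 2.06], [-1.07, 1.41], [-3.16, 2.05], [-2.99, -0.16], [-3.1, 3.1]. Speed limits (rad/s): [2.79, 2.79, 3.14, 3.14, 3.14, 3.14].

## Interface

Orientations are given as a unit quaternion [w, x, y, z].
In Python, from bench import telemetry, cams, close_job gives the robot as it stands.
- The arm moves only by the tool play_rows, never from a script. Its argument "commands" is a list of rows, each a list of 3 entries, a list of its own where there are three numbers: the shift along the tool's x, y, z as a fraction of full scale, then the turn, a rotation vector about the tool's x, y, z as a fraction of full scale, then the opening, from 0 (shut) to 1 (fully open). A call has 1 to 5 rows; each row is the pose to reach, as a shift and turn from the pose commanded when the call began, along the tool's axes at that moment, turning the shorter way round; what a row does not reach only later rows make up. Full scale, the value 1, is 30 cm for a shift and 360 degrees for a turn. A row lasts 1/10 s, in which the tool goes at most 50 mm and 8.59 degrees, less where a joint would pass 70% of its speed; a pose out of reach is approached as far as the arm can. A call with a number of a shift or a turn outside -1 to 1 is refused whole. A call with a gripper value outside its range is refused whole. The fingers move at their own pace and stop on an object; the grip force is fixed at half the most. Time passes only in rows, so rows that repeat a pose let the fingers close. It gives the time, the measured TCP pose, the force, the opening and the grip force at its end, in the units of the state.
- telemetry.sense(): the state, without advancing time (a new reading comes with each control period).
- cams.read_camera(name): name is "side" or "top"; returns a dict with "frame" (420x560x3 uint8, blue, green, red), "K" (3x3 intrinsics, pixels), "R" (3x3) and "t" (3): a world point X has camera coordinates R X + t. Camera axes: x right, y down, z forward; pixel columns grow to the right and rows downward; lengths in mm; the calibration is good to about 2 mm. A picture is of the moment at which its call begins. There is no depth.
- close_job(): hands the job in; it is judged then, once.
The state is a dict: "t": time; "joints": joint angles; "joint_vel": joint speeds; "joint_efforts": joint torques, N m; "tcp_pos": TCP position; "eef_rot": TCP orientation; "wrist_force": force on the tool from outside, world axes, zero at the start; "ft_torque": the same for the moment, N m; "grip_width": opening from 0.0 (shut) to 1.0 (fully open); "finger_force": force on a finger pad.
Only numpy, scipy, OpenCV 4.12 (cv2) and the standard library are available. Lean on these libraries where they do the work, as an engineer would, in place of code of your own. Each camera call takes 0.05 s, during which the arm holds its last target. There are 200 camera calls.

## Task

Lower the hinged hold-down plate gently until it lies shut over the jar in its holder. Then unscrew the tight cap anticlockwise, keeping it down on its thread until the lugs come free after about a sixth of a turn, and stop turning there. Lift it straight off without pulling up the jar and finish still holding it in the gripper, level and centred a centimetre or two above the jar's mouth, with the plate still shut and the things round about left undisturbed.

Things in the scene. Friction and masses are not known exactly. Their poses are not given: they have to be found in the camera images.
- hold_down (a joint): Angle (rad) of the aluminium hold-down plate, a 104 mm wide, 6 mm thick frame with a window, hinged on the far side of the jar holder: 0 = flat and shut, its top face 73 mm above the table, the cap standing up through the window; 1.2 to 1.5 = standing open. The hinge is stiff: the plate stays where left; about 4 N at its free edge moves it. Fingertips can push it shut on its outer (back) face.
- plate_hinge (a point): Middle of the hinge pin, 70 mm above the table, 64 mm behind the jar's centre. Its axes are those of the holder: x away from the plate's free edge (when shut), y along the pin, z up.
- plate_edge (a point): Middle of the outer face of the bar at the plate's free edge, 111 mm from the hinge pin (the bar is 18 mm wide, 104 mm long; a 36 mm wide finger tab reaches 33 mm beyond this point). z is the normal of the outer (back) face: up when the plate is shut. When shut, this point lies 47 mm in front of the jar's centre, 18 mm in front of the cap's side.
- jar_holder: The holder, fixed to the table: a 168 x 150 x 8 mm base plate with white plastic cheeks 102 mm wide, 67 mm high, open above with a low front lip; the jar's square body sits in it with 1 mm of play and cannot turn. Origin on the table under the jar's centre; x points to the hinge, z up.
- jar: Square white jar, 78 x 78 x 58 mm, 0.3 kg, loose in the holder, with a round 39 mm neck 29 mm high. Origin at the centre of its underside, 8 mm above the table; z up.
- jar_mouth (a point): Centre of the jar's rim (mouth), 95 mm above the table, 87 mm above the jar's underside. Axes as the jar's.
- cap: Grey ribbed cap, 57 mm across, 25 mm high, 75 g; origin at the centre of its lower edge. Three lugs inside sit under thread starts on the neck, pressed tight by a spring liner: up to 0.5 N m to turn, then less. Turned anticlockwise (from above) it climbs about 2 mm in 0.95 rad; then the lugs are free and it lifts straight off between 1.0 and 1.5 rad; a stop blocks it at about 1.6 rad.
- cap_centre (a point): Centre of the cap, half-way up (12.5 mm over its lower edge), the place to grasp, 90 mm above the table when screwed on; the cap's top is 102 mm above the table.
- cap_rim (a point): Centre of the cap's lower edge; 18 mm below the jar's rim when screwed on. x and z are the cap's; its x axis lies within 0.1 rad of the jar's x axis at the start and turns with the cap.
- dropper: Bystander: dropper bottle standing, 33 x 34 x 102 mm. Origin under its centre.
- cream_pot: Bystander: low closed cream pot, 90 x 89 x 32 mm. Origin under its centre.
- marker: Bystander: felt marker lying, 17 x 137 x 19 mm, along its y. Origin under its centre.
Mind the look-alikes: they are no part of the job. Several things have the shape of the cap; the one meant has the colours described above.

How it is judged (in metres and radians):
On the way, in this order (a step that is already met when the one before it is completed fails the run):
1. the hold-down plate is shut over the jar, the cap still screwed on (value of joint hold_down below 0.06 rad and z of cap_rim in the frame of jar_mouth below -0.014 m and angle between the x axis of cap_rim and the x axis of jar_mouth, either way round below 0.3 rad), for 0.2 s.
2. the cap is turned until its lugs are clear of the thread while still down on the neck, the plate shut (value of joint hold_down below 0.06 rad and angle between the x axis of cap_rim and the x axis of jar_mouth, either way round above 0.8 rad and z of cap_rim in the frame of jar_mouth below -0.008 m), for 0.1 s.
At the end, for the whole second after the job is handed in: Plate shut (under 0.06 rad), jar seated in the holder, cap still in the fingers, at rest and clear of the jar, its lower edge 3 to 35 mm above the rim, within 12 mm of centre, tilt under 0.15 rad, turned 0.75 to 2.4 rad from the jar; bystanders within 30 mm (value of joint hold_down below 0.06 rad and z of cap_rim in the frame of jar_mouth between 0.003 and 0.035 m and horizontal distance between cap_rim and jar_mouth below 0.012 m and angle between cap_rim's own z axis and vertical below 0.15 rad and angle between the x axis of cap_rim and the x axis of jar_mouth, either way round above 0.75 rad and contact force between the fingers and cap above 2 N and contact force between cap and jar below 0.1 N and linear speed of cap below 0.02 m/s and z of jar_mouth in the frame of jar_holder below 0.099 m and horizontal distance between jar and jar_holder below 0.006 m and angle between jar's own z axis and vertical below 0.06 rad and distance of each of dropper, cream_pot, marker from where it was at the start of the episode below 0.03 m); the arm keeps its last pose, push and grip.
It fails at once if the plate is slammed (closing faster than 3 rad/s) (velocity of joint hold_down below -3 rad/s).
It fails at once if the jar is pulled up more than 10 mm in the holder (z of jar_mouth in the frame of jar_holder above 0.105 m).
It fails at once if the dropper is pushed more than 30 mm or tipped (distance of dropper from where it was at the start of the episode above 0.03 m or angle between dropper's own z axis and vertical above 0.5 rad).
It fails at once if the cream pot is pushed more than 30 mm or tipped (distance of cream_pot from where it was at the start of the episode above 0.03 m or angle between cream_pot's own z axis and vertical above 0.5 rad).
It fails at once if the marker is pushed more than 30 mm or tipped (distance of marker from where it was at the start of the episode above 0.03 m).
It also fails if it takes over 51 s, if anything falls off the work surface, if the arm or the gripper's body presses on something with over 40 N, if the wrist force passes 120 N, or if a joint passes its speed limit or range.

## Working session

There is one attempt and no reset: what is moved stays moved. The work goes in short steps, Python scripts to look and compute and a tool call to move; the robot and the scene stay as the last step left them, time stands still between calls to the robot, and variables do not carry over. Pictures are saved under pics/ and viewed, at most 10 in all, crops included, and the job is handed in when it is done.

Besides the shell and the picture viewer there is one more tool, called after "Request:" as name(argument=value, ...), one argument or row to a line, values as JSON. play_rows: Moves the arm, as the interface text tells. Shift numbers are shares of 30 cm and turn numbers shares of 360 degrees, none past 1 either way. Its arguments: {"type":"object","properties":{"commands":{"type":"array","items":{"type":"array"}}},"required":["commands"]}

```bash
mkdir -p pics; cat > h.py <<'E'
import numpy as np, cv2
from bench import telemetry, cams
def cam(n):
    d=cams.read_camera(n); return d["frame"],np.array(d["K"],float),np.array(d["R"],float),np.array(d["t"],float).ravel()
def onz(uv,z,c):
    _,K,R,t=c; C=-R.T@t; d=R.T@np.linalg.inv(K)@np.array([uv[0],uv[1],1.]); return C+d*(z-C[2])/d[2]
def proj(X,c):
    _,K,R,t=c; p=K@(R@np.array(X,float)+t); return p[:2]/p[2]
E
python3 - <<'E'
from h import *
import pickle
a=cam("side");b=cam("top")
pickle.dump((a,b),open("c0.pkl","wb"))
cv2.imwrite("pics/s0.png",a[0]);cv2.imwrite("pics/t0.png",b[0])
print(telemetry.sense())
for c in(a,b):print(c[1],-c[2].T@c[3],c[2])
E
```

```text
{'t': 0.1, 'joints': array([ 1.60459616e+00,  3.85487338e-01,  6.76666230e-03, -4.22884535e-04,
       -1.19400238e+00, -2.58577998e-01]), 'joint_vel': array([ 0.00031036, -0.00084252,  0.00290955,  0.00155111,  0.00056294,
       -0.00071732]), 'joint_efforts': array([ 3.41961186e-05, -3.91692638e+01,  1.87936074e+01,  4.23183158e+00,
        1.34759804e-02, -7.13580516e-05]), 'tcp_pos': array([139.18255439, 608.72815378, 207.76781172]), 'eef_rot': array([ 9.81718346e-04,  9.93681762e-01, -1.12230069e-01, -5.41057736e-05]), 'wrist_force': array([-0.88405064, -0.52967642,  0.04160797]), 'ft_torque': array([-0.02609303, -0.05848834, -0.01943899]), 'finger_force': 0.0, 'grip_width': 0.9992017484315787}
[[401.90994699   0.         284.32192795]
 [  0.         401.90994699 206.03268745]
 [  0.           0.           1.        ]] [303.99638871 705.05886525 570.48126949] [[-0.93245586 -0.36066618  0.02111807]
 [-0.21943531  0.51894752 -0.82616077]
 [ 0.28700908 -0.7749925  -0.56303855]]
[[439.16693918   0.         278.67535156]
 [  0.         439.16693918 212.75526789]
 [  0.           0.           1.        ]] [366.77488728  38.22476439 987.53585553] [[ 0.00405782 -0.9999792   0.00501244]
 [-0.98495449 -0.00486275 -0.17274551]
 [ 0.17276629 -0.00423605 -0.98495374]]
```

View pics/s0.png

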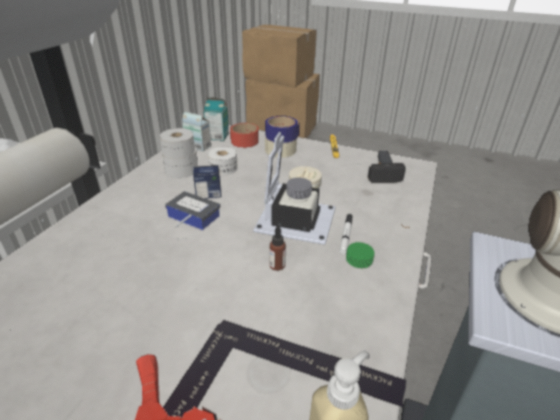

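View pics/t0.png

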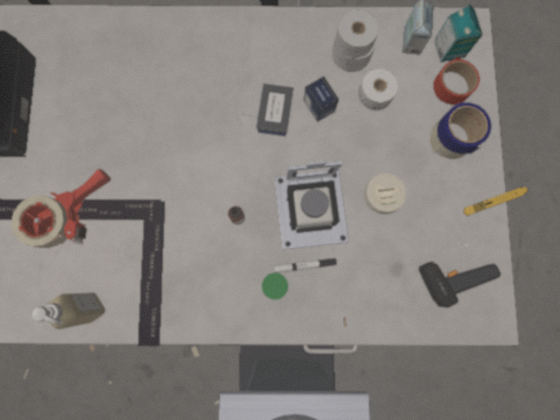

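The side view shows the holder with the grey cap at (299,187) and the plate standing open at (275,165). The marker is at (347,232), the dropper at (278,250) and the cream pot at (305,177). In the top view the grey cap is at (315,203), the plate at (315,170), the marker at (305,266), the dropper at (236,214) and the cream pot at (386,193).

The cap-shaped candidates are the grey ribbed cap on the jar, top (315,203), and the green lid, top (275,286). The grey one, standing on the jar in the holder, is the one meant. I'll confirm it in an enlarged crop.

```bash
python3 - <<'E'
from h import *
import pickle
a,b=pickle.load(open("c0.pkl","rb"))
t=cv2.resize(b[0][145:255,265:355],None,fx=5,fy=5,interpolation=cv2.INTER_CUBIC)
s=cv2.resize(a[0][125:245,250:340],None,fx=4,fy=4,interpolation=cv2.INTER_CUBIC)
im=np.zeros((550,810,3),np.uint8);im[:550,:450]=t;im[:480,450:810]=s
cv2.imwrite("pics/crop.png",im[:,:800])
print("cap ctr guess",onz((315,203),102,b))
for n,uv,z in(("marker",(305,266),10),("dropper",(236,214),102),("pot",(386,193),32)):print(n,onz(uv,z,b))
for n,uv in(("TL",(278,180)),("BL",(286,246)),("BR",(347,243)),("TR",(340,175))):print(n,onz(uv,8,b))
E
```

```text
cap ctr guess [542.83502699 -40.18743277 102.        ]
marker [418.87271075 -24.73453052  10.        ]
dropper [519.08730855 121.68437742 102.        ]
pot [ 580.27646705 -204.97207837   32.        ]
TL [614.8870085   35.87124708   8.        ]
BL [463.23522193  17.33507949   8.        ]
BR [ 470.58784099 -119.26237883    8.        ]
TR [ 627.4814673  -106.72841437    8.        ]
```

View pics/crop.png

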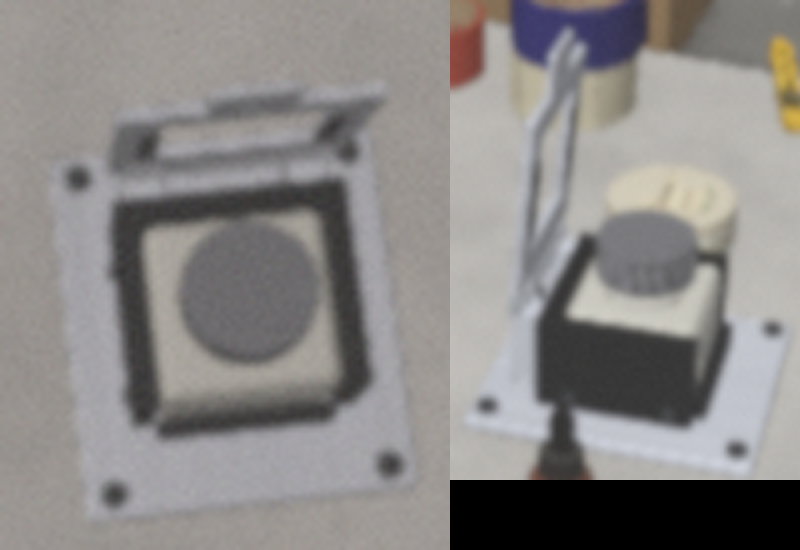

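The crop confirms it: the grey ribbed cap sits on the white jar, centred at top px (314.8,203.0) and side px (299.5,185). The plate tab tip is at top px (316,164.5) and side px (280,134). The base screws are clear.

```bash
python3 - <<'E'
from h import *
import pickle
a,b=pickle.load(open("c0.pkl","rb"))
print("cap top",onz((314.8,203),102,b),"side",onz((299.5,185),102,a))
S=[onz(p,8,b) for p in((280.6,180.8),(288,243.8),(343,237.8),(334.4,175))]
S=np.array(S);print(S, S.mean(0))
v=(S[0]-S[1]+S[3]-S[2]);w=(S[0]-S[3]+S[1]-S[2]);print("yaw of x",np.arctan2(v[1],v[0]),np.arctan2(-w[0],w[1]), np.linalg.norm(S[0]-S[1]),np.linalg.norm(S[0]-S[3]))
def P(c):return c[1]@np.c_[c[2],c[3]]
def tri(u,v):
    X=cv2.triangulatePoints(P(b),P(a),np.array(u,float),np.array(v,float)).ravel();X=X[:3]/X[3]
    return X,proj(X,b),proj(X,a)
print("tab",tri((316.4,164.6),(280,134)))
psi=np.arctan2(v[1],v[0]);x=np.array([np.cos(psi),np.sin(psi),0])
J=onz((314.8,203),102,b);J[2]=0
for q in(1.2,1.3,1.4,1.5):
  H=J+64*x;H[2]=70
  for r in(111,144):
    p=H-r*np.cos(q)*x+np.array([0,0,r*np.sin(q)]);print(q,r,p.round(),proj(p,b).round(1),proj(p,a).round(1))
E
```

```text
cap top [542.83294856 -39.77604427 102.        ] side [541.64471555 -31.29642877 102.        ]
[[ 613.03102624   29.89916034    8.        ]
 [ 468.18670444   12.86645437    8.        ]
 [ 482.25218804 -110.54766688    8.        ]
 [ 627.4119989   -93.83527145    8.        ]] [547.7204794  -40.40433091   8.        ]
yaw of x 0.11583981782877163 0.1145943539254945 145.84234854592722 124.56733915987157
tab (array([591.47407422, -33.40619362, 215.66456763]), array([316.40277946, 164.61122471]), array([279.98865273, 133.99661558]))
1.2 111 [566. -37. 173.] [316.5 183.5] [291.  153.3]
1.2 144 [555. -38. 204.] [318.8 185.8] [296.9 141. ]
1.3 111 [577. -36. 177.] [315.9 177.7] [286.4 151.2]
1.3 144 [568. -37. 209.] [318.1 178. ] [290.7 138.2]
1.4 111 [588. -35. 179.] [315.3 171.9] [281.6 149.5]
1.4 144 [582. -35. 212.] [317.3 170.2] [284.4 136.1]
1.5 111 [599. -33. 181.] [314.7 166.1] [276.7 148.3]
1.5 144 [596. -34. 214.] [316.4 162.4] [277.9 134.5]
```

```bash
cat >> h.py <<'E'
from scipy.spatial.transform import Rotation as Ro
PSI=0.115; J=np.array([543.,-38.,0]); X=np.array([np.cos(PSI),np.sin(PSI),0]); H=J+64*X+[0,0,70]
def rot(yaw): # tool down, tool x at yaw
    return Ro.from_matrix(np.array([[np.cos(yaw),np.sin(yaw),0],[np.sin(yaw),-np.cos(yaw),0],[0,0,-1]]))
def rows(targets):
    """targets: (pos, yaw, grip) -> rows in tool axes from the present pose"""
    s=telemetry.sense(); p=s["tcp_pos"]; w,x,y,z=s["eef_rot"]; R0=Ro.from_quat([x,y,z,w])
    print("t",round(s["t"],2),"p",p.round(1),"yaw",round(float(np.arctan2(*R0.as_matrix()[[1,0],0])),3),"F",s["wrist_force"].round(1),"j",s["joints"].round(2),"g",round(float(s["grip_width"]),3))
    for pos,yaw,g in targets:
        d=R0.inv().apply(np.array(pos)-p)/300; r=(R0.inv()*rot(yaw)).as_rotvec()/(2*np.pi)
        print([d.round(4).tolist(),r.round(4).tolist(),g])
def face(q,r,h=9.5): # TCP position with front-bottom edge of the tip on the outer face
    P=H+r*(-np.cos(q)*X+np.array([0,0,np.sin(q)]))+3*(np.sin(q)*X+np.array([0,0,np.cos(q)]))
    return P+h*X+[0,0,25]
E
python3 - <<'E'
from h import *
print(face(1.47,125),H)
e=face(1.47,125)+40*X; e[2]=290
p=np.array([139,609,290])
rows([(p+(e-p)*f,-0.225+0.34*f,0) for f in(.1,.5,1)])
E
```

```text
[606.48443979 -30.66693429 219.66742092] [606.5772662  -30.65621194  70.        ]
t 0.1 p [139.2 608.7 207.8] yaw -0.225 F [-0.9 -0.5  0. ] j [ 1.6   0.39  0.01 -0.   -1.19 -0.26] g 0.999
[[0.2113, 0.1684, -0.2738], [0.0003, -0.0, -0.0054], 0]
[[1.0594, 0.843, -0.2723], [0.0003, 0.0, -0.027], 0]
[[2.1195, 1.6863, -0.2706], [0.0003, 0.0, -0.0541], 0]
```

Request:
play_rows(
  commands=[
    [[0.03, 0.025, -0.16], [0, 0, 0], 0],
    [[0.13, 0.1, -0.27], [0, 0, 0], 0],
    [[0.26, 0.205, -0.27], [0, 0, 0], 0],
    [[0.39, 0.31, -0.27], [0, 0, 0], 0],
    [[0.52, 0.415, -0.27], [0, 0, 0], 0],
  ],
)

```text
t: 0.6
tcp_pos: [263.9, 451.6, 289.6]
eef_rot: [0.0, 0.994, -0.112, -0.0]
wrist_force: [1.0, 0.7, 0.6]
grip_width: 0.631
finger_force: 0.0
```

Request:
play_rows(
  commands=[
    [[0.13, 0.1, 0], [0, 0, 0], 0],
    [[0.26, 0.205, 0], [0, 0, 0], 0],
    [[0.39, 0.31, 0], [0, 0, 0], 0],
    [[0.52, 0.415, 0], [0, 0, 0], 0],
    [[0.62, 0.5, 0], [0, 0, 0], 0],
  ],
)

```text
t: 1.1
tcp_pos: [412.1, 263.4, 289.6]
eef_rot: [0.0, 0.994, -0.113, -0.0]
wrist_force: [-0.3, 0.2, 0.5]
grip_width: 0.174
finger_force: 0.0
```

Request:
play_rows(
  commands=[
    [[0.13, 0.1, 0], [0, 0, 0], 0],
    [[0.26, 0.205, 0], [0, 0, 0], 0],
    [[0.39, 0.31, 0], [0, 0, 0], 0],
    [[0.52, 0.415, 0], [0, 0, 0], 0],
    [[0.62, 0.5, 0], [0, 0, 0], 0],
  ],
)

```text
t: 1.6
tcp_pos: [560.1, 75.7, 289.1]
eef_rot: [0.0, 0.994, -0.113, -0.0]
wrist_force: [1.0, 1.0, 0.1]
grip_width: 0.007
finger_force: 0.0
```

```bash
python3 - <<'E'
from h import *
e=face(1.47,125)+40*X; e[2]=290
rows([(e,0.115,0)])
E
```

```text
t 1.6 p [560.1  75.7 289.1] yaw -0.226 F [1.  1.  0.1] j [ 0.42  0.24 -0.   -0.   -1.33  0.92] g 0.007
[[0.3558, 0.2664, -0.0031], [0.0001, 0.0002, -0.0543], 0]
```

Request:
play_rows(
  commands=[
    [[0.12, 0.09, 0], [0, 0, -0.018], 0],
    [[0.24, 0.18, 0], [0, 0, -0.036], 0],
    [[0.355, 0.266, 0], [0, 0, -0.054], 0],
    [[0.355, 0.266, 0], [0, 0, -0.054], 0],
    [[0.355, 0.266, 0], [0, 0, -0.054], 0],
  ],
)

```text
t: 2.1
tcp_pos: [645.1, -24.3, 288.2]
eef_rot: [-0.0, 0.998, 0.056, -0.001]
wrist_force: [-0.1, 1.1, 0.2]
grip_width: 0.005
finger_force: 0.0
```

```bash
python3 - <<'E'
from h import *
a=cam("side");b=cam("top")
im=np.hstack([cv2.resize(b[0][100:260,240:390],None,fx=2.6,fy=2.6,interpolation=3),cv2.resize(a[0][90:250,225:375],None,fx=2.6,fy=2.6,interpolation=3)])
cv2.imwrite("pics/b.png",im);print(im.shape)
e=face(1.47,125)+20*X; rows([(e,0.115,0)])
E
```

```text
(416, 780, 3)
t 2.2 p [644.6 -22.9 289.5] yaw 0.115 F [0.1 0.7 0. ] j [ 0.21  0.38  0.2  -0.   -1.39  1.47] g 0.006
[[-0.0623, 0.0113, 0.2329], [-0.0, 0.0001, -0.0001], 0]
```

View pics/b.png

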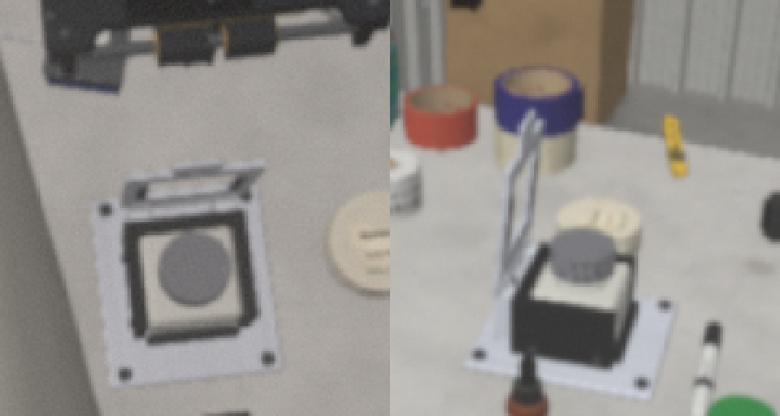

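```bash
python3 - <<'E'
from h import *
a=cam("side");b=cam("top")
cv2.imwrite("pics/s2.png",np.hstack([b[0][:,180:460],a[0][:,150:430]]))
p=telemetry.sense()["tcp_pos"]
for d in(0,25):print(proj(p-[0,0,d],b),proj(p-[0,0,d],a))
E
```

```text
[313.46646293 121.42860168] [254.33574546  97.77330661]
[312.26635888 126.8852254 ] [254.58760485 109.56249526]
```

View pics/s2.png

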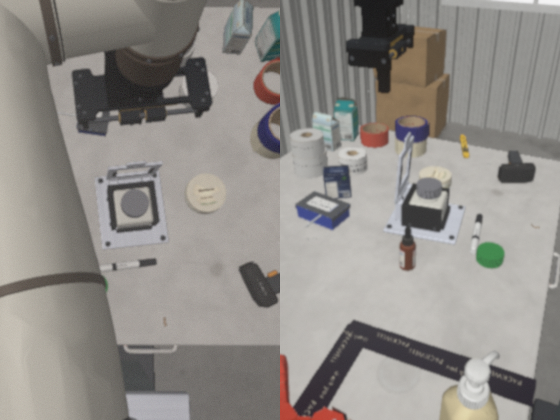

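```bash
python3 - <<'E'
from h import *
a=cam("side");b=cam("top")
P=lambda c:c[1]@np.c_[c[2],c[3]]
def tri(u,v):
    X=cv2.triangulatePoints(P(b),P(a),np.array(u,float),np.array(v,float)).ravel();X=X[:3]/X[3]
    print(X.round(1),proj(X,b).round(1),proj(X,a).round(1))
tri((323,121),(254,90)); tri((323,116),(254,90))
# screws, side crop picks
for uv in((250+37/4,125+405/4),(250+287/4,125+450/4),(250+322/4,125+328/4)):print(onz(uv,8,a))
im=np.hstack([cv2.resize(b[0][80:150,270:370],None,fx=4,fy=4,interpolation=3),cv2.resize(a[0][40:110,210:310],None,fx=4,fy=4,interpolation=3)])
cv2.imwrite("pics/f.png",im)
print(telemetry.sense())
E
```

```text
[645.9 -36.  300.3] [322.2 118.4] [256.4  90.8]
[650.8 -37.1 300.7] [322.8 115.5] [254.5  90.2]
[614.18386766  30.73902977   8.        ]
[468.48578352  14.76241933   8.        ]
[ 483.3033302 -109.9511123    8.       ]
{'t': 2.4, 'joints': array([ 2.15530158e-01,  3.80016178e-01,  2.02452050e-01, -2.91008460e-05,
       -1.39238984e+00,  1.47119133e+00]), 'joint_vel': array([-0.00418154,  0.00219437,  0.00355512,  0.00122862, -0.00120426,
        0.00043187]), 'joint_efforts': array([-1.15040664e-01, -3.97495294e+01,  1.98646492e+01,  4.35225517e+00,
        8.13525240e-02, -2.78901018e-03]), 'tcp_pos': array([644.69208679, -22.43254764, 290.42919931]), 'eef_rot': array([-8.02333467e-05,  9.98320701e-01,  5.79275515e-02,  4.13716171e-04]), 'wrist_force': array([0.12921623, 0.53345524, 0.46672201]), 'ft_torque': array([-0.02547108,  0.04833095,  0.01336043]), 'finger_force': 0.0, 'grip_width': 0.004025796985500561}
```

View pics/f.png

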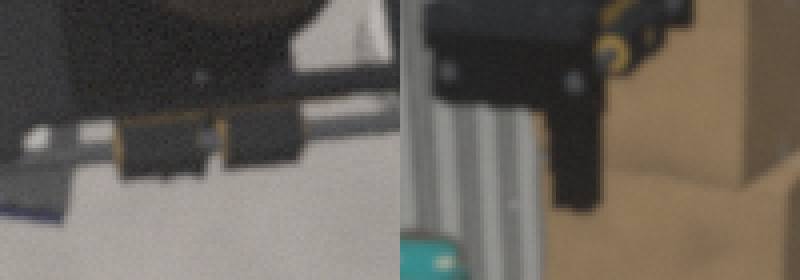

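The fingertip shows at side px (254,92), about 17 px above where telemetry puts it. I need to explain that before touching anything, so I'll lower part of the way behind the plate, well clear of it, and compare again.

Request:
play_rows(
  commands=[
    [[0, 0, 0.07], [0, 0, 0], 0],
    [[0, 0, 0.14], [0, 0, 0], 0],
    [[0, 0, 0.23], [0, 0, 0], 0],
    [[0, 0, 0.23], [0, 0, 0], 0],
    [[0, 0, 0.23], [0, 0, 0], 0],
  ],
)

```text
t: 2.9
tcp_pos: [645.3, -23.2, 221.5]
eef_rot: [0.0, 0.998, 0.058, 0.0]
wrist_force: [-0.4, -0.4, -0.3]
grip_width: 0.009
finger_force: 0.0
```

```bash
python3 - <<'E'
from h import *
a=cam("side");b=cam("top")
p=telemetry.sense()["tcp_pos"];print(p)
for d in(0,25):print(proj(p-[0,0,d],b),proj(p-[0,0,d],a))
im=np.hstack([cv2.resize(b[0][80:230,240:370],None,fx=3,fy=3,interpolation=3),cv2.resize(a[0][60:210,210:340],None,fx=3,fy=3,interpolation=3)])
cv2.imwrite("pics/g.png",im)
E
```

```text
[646.17499395 -23.2029146  222.96687584]
[310.85029046 134.50811037] [254.47104967 128.33909177]
[309.82477299 139.13562897] [254.70947672 139.10852353]
```

View pics/g.png

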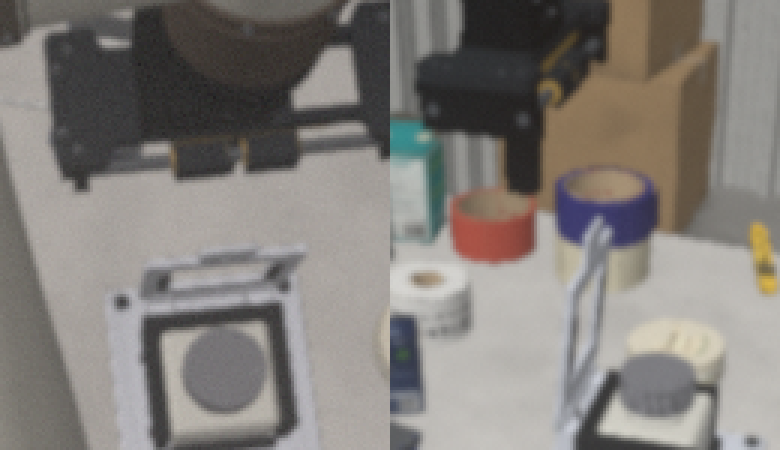

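```bash
python3 - <<'E'
from h import *
a=cam("side");b=cam("top")
P=lambda c:c[1]@np.c_[c[2],c[3]]
def tri(u,v,n):
    X=cv2.triangulatePoints(P(b),P(a),np.array(u,float),np.array(v,float)).ravel();X=X[:3]/X[3]
    print(n,X.round(1),proj(X,b).round(1),u,proj(X,a).round(1),v)
tri((267,142),(254.5,124),"protrusion=finger")
tri((298,134),(210+160/3,60+95/3),"gold ring left end")
for z in(200,220,240,260,280):print(z,onz((254.5,124),z,a).round())
for z in(200,220,240,260,280,300,350):print(z,onz((317.5,137),z,b).round())
# tab check, moved view
tri((240+230/3,80+253/3),(210+207/3,60+218/3),"tab")
E
```

```text
protrusion=finger [612.6  54.8 269.6] [267.4 143.5] (267, 142) [252.9 123.4] (254.5, 124)
gold ring left end [612.8   4.8 315.6] [298.  134.2] (298, 134) [263.2  91.6] (263.3333333333333, 91.66666666666667)
200 [679. -94. 200.]
220 [659. -51. 220.]
240 [639.  -8. 240.]
260 [618.  35. 260.]
280 [598.  78. 280.]
200 [650. -38. 200.]
220 [643. -36. 220.]
240 [635. -34. 240.]
260 [628. -32. 260.]
280 [621. -30. 280.]
300 [614. -28. 300.]
350 [596. -23. 350.]
tab [592.4 -33.4 218.1] [316.5 163.7] (316.6666666666667, 164.33333333333331) [279.6 132.8] (279.0, 132.66666666666669)
```

The side-view finger tip at (254.5,124) lies on the tool axis in x and y, but about 35 mm higher than stated. I'll lower to a height that is safe either way, pull gently against the plate's back, and look.

Request:
play_rows(
  commands=[
    [[-0.01, 0.01, 0.06], [0, 0, 0], 0],
    [[-0.03, 0.01, 0.125], [0, 0, 0], 0],
    [[-0.06, 0.01, 0.125], [0, 0, 0], 0],
    [[-0.09, 0.01, 0.125], [0, 0, 0], 0],
    [[-0.1, 0.01, 0.125], [0, 0, 0], 0],
  ],
)

```text
t: 3.6
tcp_pos: [615.6, -30.0, 185.2]
eef_rot: [0.0, 0.998, 0.057, 0.001]
wrist_force: [-0.0, 0.2, 1.1]
grip_width: 0.005
finger_force: 0.0
```

Request:
play_rows(
  commands=[
    [[-0.02, 0, 0], [0, 0, 0], 0],
    [[-0.04, 0, 0], [0, 0, 0], 0],
    [[-0.06, 0, 0], [0, 0, 0], 0],
    [[-0.08, 0, 0], [0, 0, 0], 0],
    [[-0.08, 0, 0], [0, 0, 0], 0],
  ],
)

```text
t: 4.1
tcp_pos: [591.3, -32.6, 183.5]
eef_rot: [-0.0, 0.998, 0.057, 0.0]
wrist_force: [2.2, -0.2, -1.3]
grip_width: 0.006
finger_force: 0.8
```

```bash
python3 - <<'E'
from h import *
a=cam("side");b=cam("top")
s=telemetry.sense();p=s["tcp_pos"];print(p,s["wrist_force"])
for d in(0,25):print(proj(p-[0,0,d],b),proj(p-[0,0,d],a))
im=np.hstack([cv2.resize(b[0][100:250,240:370],None,fx=3,fy=3,interpolation=3),cv2.resize(a[0][80:230,210:340],None,fx=3,fy=3,interpolation=3)])
cv2.imwrite("pics/k.png",im)
E
```

```text
[591.31085442 -32.60417733 183.36770186] [1.01122029 0.56894684 1.16406624]
[314.45063031 169.48278286] [279.69819708 147.94834904]
[313.35694698 172.94409537] [279.53219761 158.23817549]
```

View pics/k.png

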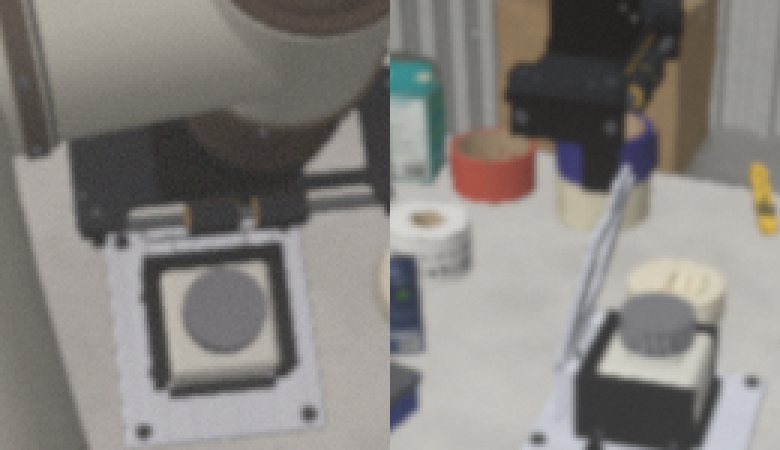

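The plate has been pulled to about 1.3 rad: its tab is at side px (289,137), and the visible finger end is at (280,144). To settle the true tip height I'll rise 27 mm and advance 24 mm, then check by image difference whether the plate still follows.

```bash
python3 - <<'E'
from h import *
a=cam("side");np.save("sA.npy",a[0])
E
```

Request:
play_rows(
  commands=[
    [[0, 0, -0.05], [0, 0, 0], 0],
    [[0, 0, -0.09], [0, 0, 0], 0],
    [[0, 0, -0.09], [0, 0, 0], 0],
    [[-0.03, 0, -0.09], [0, 0, 0], 0],
    [[-0.05, 0, -0.09], [0, 0, 0], 0],
  ],
)

```text
t: 4.75
tcp_pos: [575.4, -34.5, 209.4]
eef_rot: [-0.0, 0.998, 0.057, -0.001]
wrist_force: [-1.0, -0.2, 0.4]
grip_width: 0.006
finger_force: 0.0
```

Request:
play_rows(
  commands=[
    [[-0.02, 0, 0], [0, 0, 0], 0],
    [[-0.04, 0, 0], [0, 0, 0], 0],
    [[-0.04, 0, 0], [0, 0, 0], 0],
  ],
)

```text
t: 5.05
tcp_pos: [564.0, -35.8, 210.3]
eef_rot: [-0.0, 0.998, 0.057, -0.0]
wrist_force: [-0.2, -0.0, -0.1]
grip_width: 0.003
finger_force: 0.0
```

```bash
python3 - <<'E'
from h import *
a=cam("side");A=np.load("sA.npy");np.save("sB.npy",a[0])
s=telemetry.sense();print(s["tcp_pos"],s["wrist_force"],s["finger_force"])
d=cv2.GaussianBlur(cv2.absdiff(A,a[0]).max(2),(3,3),0)
for r in range(125,215,4):
    row=d[r,255:330];print(r,''.join('#' if v>35 else '.' for v in row))
for q in(1.3,1.2,1.1,1.0):
  for r in(60,111,144):
    p=H-r*np.cos(q)*X+np.array([0,0,r*np.sin(q)]);print(q,r,proj(p,a).round(1),end=' ')
E
```

```text
[564.63020941 -35.78453556 210.38163595] [ 1.02806588 -0.10971354  0.8900835 ] 0.0
125 ###########################################................................
129 ...................############..#######...................................
133 ...................###########.............................................
137 ...................###########.............................................
141 ...................#########...............................................
145 ...........................................................................
149 ...........................................................................
153 ...........................................................................
157 ...........................................................................
161 ...........................................................................
165 ...........................................................................
169 ...........................................................................
173 .....................................................
[... 382 characters left out ...]
........................................
197 ...........................................................................
201 ...........................................................................
205 ...........................................................................
209 ...........................................................................
213 ...........................................................................
1.3 60 [279.6 170.5] 1.3 111 [286.  151.5] 1.3 144 [290.4 138.5] 1.2 60 [282.  171.6] 1.2 111 [290.7 153.6] 1.2 144 [296.6 141.3] 1.1 60 [284.4 172.9] 1.1 111 [295.1 156.1] 1.1 144 [302.5 144.6] 1.0 60 [286.6 174.3] 1.0 111 [299.3 159. ] 1.0 144 [308.  148.5]
```

No plate motion, so the real fingertip stands about 10 mm above the reported TCP and not 25 mm below it. I'll go back behind the plate and follow the closing arc with that offset.

```bash
cat >> h.py <<'E'
def face(q,r,h=13.5,dz=-10):
    P=H+r*(-np.cos(q)*X+np.array([0,0,np.sin(q)]))+3*(np.sin(q)*X+np.array([0,0,np.cos(q)]))
    return P+h*X+[0,0,dz]
E
python3 - <<'E'
from h import *
f=face(1.32,125);print(f)
back=f+25*X; up=back.copy();up[2]=211
rows([(up,.115,0),(back,.115,0)])
# closing arc, relative to f, in tool axes: call blocks
q=1.32;prev=f
k=0
for q in np.arange(1.24,-0.05,-0.08):
    k+=1
    r=125+7*(1.32-q)/1.32
    g=face(q,r); d=rot(.115).inv().apply(g-prev)/300; print(round(q,2),g.round(0),d.round(4))
    if k%5==0: prev=g
E
```

```text
[592.05802046 -32.333325   181.83391387]
t 5.1 p [564.6 -35.8 210.4] yaw 0.115 F [ 1.  -0.1  0.9] j [ 0.22  0.28 -0.14  0.   -1.15  1.46] g 0.005
[[0.1755, -0.001, -0.002], [0.0, -0.0, -0.0001], 0]
[[0.1755, -0.001, 0.0952], [0.0, -0.0, -0.0001], 0]
1.24 [582. -33. 180.] [-0.0326  0.      0.0075]
1.16 [573. -35. 177.] [-0.0646 -0.      0.0175]
1.08 [563. -36. 173.] [-0.0958 -0.      0.0302]
1.0 [554. -37. 168.] [-0.126  -0.      0.0453]
0.92 [546. -38. 163.] [-0.155  -0.      0.0629]
0.84 [538. -39. 157.] [-0.0276  0.      0.0199]
0.76 [530. -40. 150.] [-0.0535  0.      0.0421]
0.68 [523. -40. 143.] [-0.0777 -0.      0.0663]
0.6 [516. -41. 135.] [-0.1    -0.      0.0925]
0.52 [510. -42. 127.] [-0.1201  0.      0.1204]
0.44 [505. -42. 118.] [-0.0179 -0.      0.0296]
0.36 [500. -43. 109.] [-0.0334 -0.      0.0606]
0.28 [496. -43.  99.] [-0.0464  0.      0.0929]
0.2 [493. -44.  89.] [-0.0569  0.      0.1262]
0.12 [491. -44.  79.] [-0.0646  0.      0.1604]
0.04 [489. -44.  68.] [-0.005  -0.      0.0348]
-0.04 [489. -44.  58.] [-0.0072  0.      0.07  ]
```

Request:
play_rows(
  commands=[
    [[0.12, 0, 0], [0, 0, 0], 0],
    [[0.175, 0, 0], [0, 0, 0], 0],
    [[0.175, 0, 0.04], [0, 0, 0], 0],
    [[0.175, 0, 0.095], [0, 0, 0], 0],
    [[0.11, 0, 0.095], [0, 0, 0], 0],
  ],
)

```text
t: 5.6
tcp_pos: [596.5, -31.8, 177.5]
eef_rot: [-0.0, 0.998, 0.057, -0.003]
wrist_force: [-0.3, -0.1, -0.7]
grip_width: 0.005
finger_force: 0.0
```

```bash
python3 - <<'E'
from h import *
rows([(face(q,125+7*(1.32-q)/1.32),.115,0) for q in(1.24,1.16,1.08,1.0,.92)])
E
```

```text
t 5.6 p [596.5 -31.8 177.5] yaw 0.114 F [-0.3 -0.1 -0.7] j [ 0.22  0.36 -0.1  -0.   -1.11  1.47] g 0.005
[[-0.0476, -0.0, -0.0068], [-0.0001, 0.001, -0.0002], 0]
[[-0.0795, -0.0, 0.0035], [-0.0001, 0.001, -0.0002], 0]
[[-0.1107, 0.0, 0.0164], [-0.0001, 0.001, -0.0002], 0]
[[-0.1408, 0.0001, 0.0317], [-0.0001, 0.001, -0.0002], 0]
[[-0.1696, 0.0001, 0.0495], [-0.0001, 0.001, -0.0002], 0]
```

Request:
play_rows(
  commands=[
    [[-0.04, 0, 0.007], [0, 0, 0], 0],
    [[-0.065, 0, 0.013], [0, 0, 0], 0],
    [[-0.09, 0, 0.022], [0, 0, 0], 0],
    [[-0.12, 0, 0.034], [0, 0, 0], 0],
    [[-0.145, 0, 0.048], [0, 0, 0], 0],
  ],
)

```text
t: 6.1
tcp_pos: [554.5, -36.8, 167.4]
eef_rot: [-0.0, 0.998, 0.057, 0.001]
wrist_force: [4.1, 1.0, -0.9]
grip_width: 0.006
finger_force: 1.6
```

```bash
python3 - <<'E'
from h import *
a=cam("side");A=np.load("sB.npy");print(telemetry.sense()["finger_force"])
d=cv2.GaussianBlur(cv2.absdiff(A,a[0]).max(2),(3,3),0)
for r in range(137,190,4):
    print(r,''.join('#' if v>35 else '.' for v in d[r,255:330]))
rows([(face(q,125+7*(1.32-q)/1.32),.115,0) for q in(.92,.84,.76,.68,.6)])
for q in(1.1,1,.9):print(q,[proj(H-r*np.cos(q)*X+np.array([0,0,r*np.sin(q)]),a).round(0) for r in(111,144)])
E
```

```text
1.4272544940467924
137 ..............................######################.......................
141 .............................###################...........................
145 ...............................##..#############...........................
149 .............................###...#############...........................
153 ............................###.........######.............................
157 ..........................#...#............................................
161 ...........................................................................
165 ...........................................................................
169 ......................#....................................................
173 .....................#.....................................................
177 ...................##......................................................
181 ..................###......................................................
185 .................####......................................................
189 ................####.......................................................
t 6.15 p [552.6 -37.  166.5] yaw 0.114 F [ 2.   0.6 -1.1] j [ 0.23  0.3  -0.23 -0.   -1.04  1.46] g 0.002
[[-0.0227, -0.0003, 0.012], [-0.0001, 0.0003, -0.0001], 0]
[[-0.0502, -0.0003, 0.0319], [-0.0001, 0.0003, -0.0001], 0]
[[-0.0762, -0.0003, 0.0541], [-0.0001, 0.0003, -0.0001], 0]
[[-0.1003, -0.0002, 0.0784], [-0.0001, 0.0003, -0.0001], 0]
[[-0.1225, -0.0002, 0.1046], [-0.0001, 0.0003, -0.0001], 0]
1.1 [array([295., 156.]), array([302., 145.])]
1 [array([299., 159.]), array([308., 148.])]
0.9 [array([303., 162.]), array([313., 153.])]
```

Contact is steady and the plate is following, at about 1 rad. Continuing down the arc.

Request:
play_rows(
  commands=[
    [[-0.025, 0, 0.015], [0, 0, 0], 0],
    [[-0.05, 0, 0.033], [0, 0, 0], 0],
    [[-0.076, 0, 0.055], [0, 0, 0], 0],
    [[-0.1, 0, 0.079], [0, 0, 0], 0],
    [[-0.122, 0, 0.105], [0, 0, 0], 0],
  ],
)

```text
t: 6.65
tcp_pos: [517.7, -41.2, 135.4]
eef_rot: [0.0, 0.998, 0.057, 0.0]
wrist_force: [3.2, 0.6, 1.0]
grip_width: 0.004
finger_force: 1.4
```

```bash
python3 - <<'E'
from h import *
print(telemetry.sense()["finger_force"])
rows([(face(q,125+7*(1.32-q)/1.32),.115,0) for q in(.6,.52,.44,.36,.28,.2)])
E
```

```text
1.4473388603073545
t 6.65 p [517.7 -41.2 135.4] yaw 0.115 F [3.2 0.6 1. ] j [ 0.23  0.27 -0.36  0.   -0.94  1.45] g 0.004
[[-0.0053, -0.0008, 0.0006], [0.0, -0.0, -0.0001], 0]
[[-0.0255, -0.0008, 0.0285], [0.0, -0.0, -0.0001], 0]
[[-0.0434, -0.0008, 0.0581], [0.0, -0.0, -0.0001], 0]
[[-0.0589, -0.0008, 0.0891], [0.0, -0.0, -0.0001], 0]
[[-0.0719, -0.0008, 0.1214], [0.0, -0.0, -0.0001], 0]
[[-0.0824, -0.0008, 0.1547], [0.0, -0.0, -0.0001], 0]
```

Request:
play_rows(
  commands=[
    [[-0.02, 0, 0.025], [0, 0, 0], 0],
    [[-0.04, 0, 0.055], [0, 0, 0], 0],
    [[-0.057, 0, 0.087], [0, 0, 0], 0],
    [[-0.07, 0, 0.119], [0, 0, 0], 0],
    [[-0.08, 0, 0.152], [0, 0, 0], 0],
  ],
)

```text
t: 7.15
tcp_pos: [493.7, -44.0, 89.4]
eef_rot: [0.0, 0.998, 0.057, -0.0]
wrist_force: [3.0, 0.2, 2.4]
grip_width: 0.01
finger_force: 1.4
```

```bash
python3 - <<'E'
from h import *
print(telemetry.sense()["finger_force"])
rows([(face(q,125+7*(1.32-q)/1.32),.115,0) for q in(.2,.12,.08,.04,0)])
E
```

```text
1.373407487408258
t 7.15 p [493.7 -44.   89.4] yaw 0.114 F [3.  0.2 2.4] j [ 0.24  0.3  -0.47  0.   -0.81  1.45] g 0.01
[[-0.0018, -0.0011, 0.0015], [0.0, 0.0002, -0.0001], 0]
[[-0.0096, -0.0011, 0.0357], [0.0, 0.0002, -0.0001], 0]
[[-0.0124, -0.0011, 0.053], [0.0, 0.0002, -0.0001], 0]
[[-0.0145, -0.0011, 0.0705], [0.0, 0.0002, -0.0001], 0]
[[-0.016, -0.0011, 0.0881], [0.0, 0.0002, -0.0001], 0]
```

Request:
play_rows(
  commands=[
    [[-0.007, 0, 0.025], [0, 0, 0], 0],
    [[-0.011, 0, 0.045], [0, 0, 0], 0],
    [[-0.014, 0, 0.062], [0, 0, 0], 0],
    [[-0.015, 0, 0.075], [0, 0, 0], 0],
    [[-0.015, 0, 0.08], [0, 0, 0], 0],
  ],
)

```text
t: 7.65
tcp_pos: [489.5, -44.5, 65.8]
eef_rot: [0.0, 0.998, 0.057, -0.001]
wrist_force: [1.6, -0.1, 2.5]
grip_width: 0.006
finger_force: 1.4
```

Request:
play_rows(
  commands=[
    [[0, 0, 0.005], [0, 0, 0], 0],
    [[0, 0, 0.01], [0, 0, 0], 0],
    [[0, 0, 0.013], [0, 0, 0], 0],
    [[0, 0, 0.013], [0, 0, 0], 0],
  ],
)

```text
t: 8.05
tcp_pos: [489.2, -44.5, 62.1]
eef_rot: [0.0, 0.998, 0.057, -0.001]
wrist_force: [-0.1, 0.1, 1.6]
grip_width: -0.001
finger_force: 0.8
```

Request:
play_rows(
  commands=[
    [[0, 0, 0.004], [0, 0, 0], 0],
    [[0, 0, 0.008], [0, 0, 0], 0],
    [[0, 0, 0.008], [0, 0, 0], 0],
    [[0, 0, 0.008], [0, 0, 0], 0],
  ],
)

```text
t: 8.45
tcp_pos: [489.2, -44.5, 59.6]
eef_rot: [0.0, 0.998, 0.057, -0.001]
wrist_force: [-1.5, -0.5, 2.1]
grip_width: 0.006
finger_force: 0.9
```

```bash
python3 - <<'E'
from h import *
a=cam("side");s=telemetry.sense();print(s["tcp_pos"],s["wrist_force"],s["finger_force"])
cv2.imwrite("pics/m.png",cv2.resize(a[0][100:260,215:365],None,fx=3.7,fy=3.7,interpolation=3))
E
```

```text
[489.47385797 -44.41034003  59.66231844] [-0.07241297 -0.08452326  0.63910511] 0.09272764211004869
```

View pics/m.png

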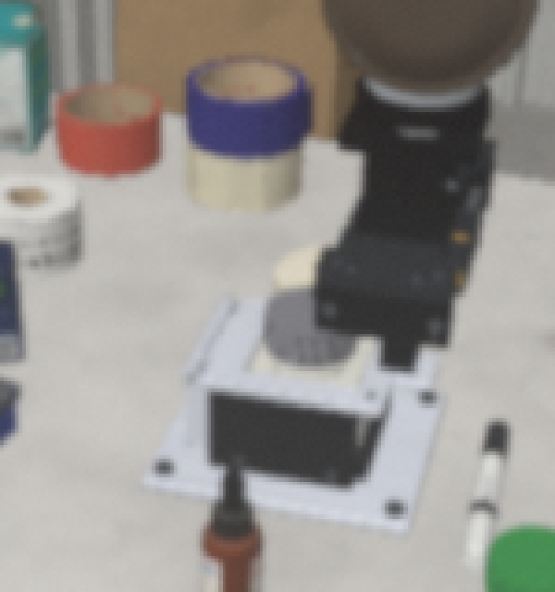

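The plate is nearly flat over the jar, with the cap at about (297,187) standing through the window and the fingertip at (323,200) on the tab. I'll press a little further until the force rises.

Request:
play_rows(
  commands=[
    [[0, 0, 0.004], [0, 0, 0], 0],
    [[0, 0, 0.008], [0, 0, 0], 0],
    [[0, 0, 0.01], [0, 0, 0], 0],
    [[0, 0, 0.01], [0, 0, 0], 0],
  ],
)

```text
t: 8.9
tcp_pos: [489.8, -44.4, 59.3]
eef_rot: [0.0, 0.998, 0.058, -0.0]
wrist_force: [-7.4, 1.3, 18.9]
grip_width: 0.003
finger_force: 9.6
```

Request:
play_rows(
  commands=[
    [[0, 0, 0.004], [0, 0, 0], 0],
    [[0, 0, 0.008], [0, 0, 0], 0],
    [[0, 0, 0.01], [0, 0, 0], 0],
    [[0, 0, 0.01], [0, 0, 0], 0],
  ],
)

```text
t: 9.3
tcp_pos: [489.9, -44.5, 58.9]
eef_rot: [0.001, 0.998, 0.058, 0.0]
wrist_force: [-14.4, 3.2, 36.7]
grip_width: 0.008
finger_force: 18.7
```

The force rises to 19–37 N at TCP z≈59, a firm stop, so the plate is shut. Next I'll lift, open and turn the wrist back high above the cap, then check where the opened tips are.

Request:
play_rows(
  commands=[
    [[0, 0, -0.03], [0, 0, 0], 0],
    [[0, 0, -0.15], [0, 0, 0], 0],
    [[0, 0, -0.3], [0, 0, 0], 0],
    [[0, 0, -0.4], [0, 0, 0], 0.5],
    [[0, 0, -0.4], [0, 0, 0], 1],
  ],
)

```text
t: 9.8
tcp_pos: [493.5, -43.8, 178.7]
eef_rot: [-0.0, 0.998, 0.058, 0.006]
wrist_force: [0.3, 0.7, 0.8]
grip_width: 0.109
finger_force: 0.0
```

```bash
sed -i 's/J=np.array(\[543.,-38.,0\])/J=np.array([543.,-39.5,0])/' h.py; python3 - <<'E'
from h import *
rows([([J[0],J[1],178],-.5,1)])
E
```

```text
t 9.8 p [493.5 -43.8 178.7] yaw 0.115 F [0.3 0.7 0.8] j [ 0.24  0.18 -0.36  0.   -1.02  1.44] g 0.109
[[0.1654, 0.0047, 0.0041], [-0.0006, -0.0018, 0.0979], 1]
```

Request:
play_rows(
  commands=[
    [[0.08, 0, 0], [0, 0, 0.023], 1],
    [[0.165, 0.005, 0], [0, 0, 0.046], 1],
    [[0.165, 0.005, 0], [0, 0, 0.069], 1],
    [[0.165, 0.005, 0], [0, 0, 0.09], 1],
    [[0.165, 0.005, 0], [0, 0, 0.098], 1],
  ],
)

```text
t: 10.3
tcp_pos: [539.2, -40.0, 172.4]
eef_rot: [0.0, 0.968, -0.25, -0.001]
wrist_force: [0.7, 0.4, -0.2]
grip_width: 0.555
finger_force: 0.0
```

Request:
play_rows(
  commands=[
    [[0, 0, 0], [0, 0, 0], 1],
    [[0, 0, 0], [0, 0, 0], 1],
    [[0, 0, 0], [0, 0, 0], 1],
  ],
)

```text
t: 10.6
tcp_pos: [539.2, -40.1, 173.5]
eef_rot: [0.0, 0.969, -0.248, -0.0]
wrist_force: [-0.2, 0.6, 0.4]
grip_width: 0.838
finger_force: 0.0
```

```bash
python3 - <<'E'
from h import *
a=cam("side")
rows([([J[0],J[1],178],-.5,1)])
p=telemetry.sense()["tcp_pos"]; ty=np.array([np.sin(-.5),-np.cos(-.5),0])
for e in(13.7,-25):
  for s in(-51,51):print(e,s,proj(p+s*ty+[0,0,e],a).round(1))
cv2.imwrite("pics/n.png",cv2.resize(a[0][70:230,215:375],None,fx=3.7,fy=3.7,interpolation=3))
E
```

```text
t 10.65 p [539.2 -40.1 173.7] yaw -0.501 F [0.3 0.2 0.4] j [ 0.23  0.27 -0.25 -0.   -1.05  0.84] g 0.873
[[0.01, -0.0079, -0.0144], [0.0, 0.0, -0.0001], 1]
13.7 -51 [285.5 155.9]
13.7 51 [320.6 142.8]
-25 -51 [285.1 172.2]
-25 51 [319.4 158.5]
```

View pics/n.png

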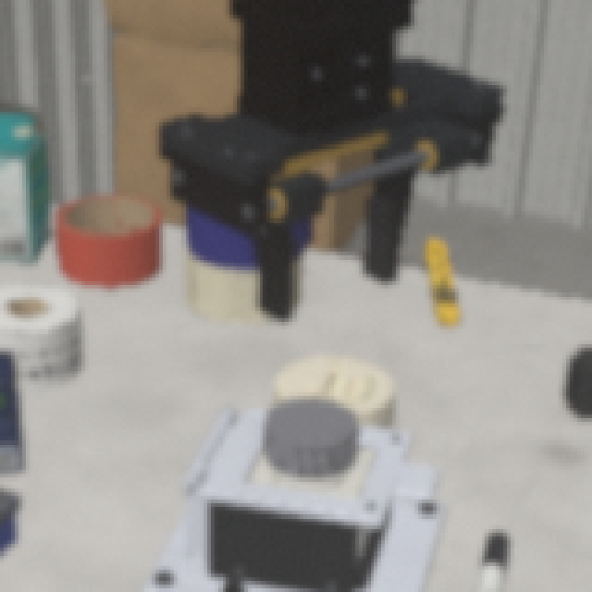

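The tips show at (290,156) and (318,146), which matches an offset of +13 mm, and the plate lies flat. So tip height = TCP z + 13. I'll descend until the tips are at about z 77, just clear of the plate.

Request:
play_rows(
  commands=[
    [[0.01, -0.008, 0.1], [0, 0, 0], 1],
    [[0.01, -0.008, 0.2], [0, 0, 0], 1],
    [[0.01, -0.008, 0.29], [0, 0, 0], 1],
    [[0.01, -0.008, 0.29], [0, 0, 0], 1],
    [[0.01, -0.008, 0.29], [0, 0, 0], 1],
  ],
)

```text
t: 11.15
tcp_pos: [543.5, -39.6, 87.3]
eef_rot: [0.0, 0.969, -0.248, 0.0]
wrist_force: [1.3, -0.0, 0.2]
grip_width: 0.999
finger_force: 0.0
```

```bash
python3 - <<'E'
from h import *
rows([([J[0],J[1],65],-.5,1)])
a=cam("side");b=cam("top")
# cap ellipse in side now (grey, low saturation, mid value)
hs=cv2.cvtColor(a[0],cv2.COLOR_BGR2HSV)[165:215,280:325]
print(a[0][187,297],a[0][180,297])
m=((hs[...,1]<40)&(hs[...,2]>70)&(hs[...,2]<135)).astype(np.uint8)
for r in m[::2]:print(''.join('#' if v else '.' for v in r))
p=telemetry.sense()["tcp_pos"];print(proj([p[0],p[1],102],a),proj([p[0],p[1],102],b))
E
```

```text
t 11.15 p [543.5 -39.6  87.3] yaw -0.5 F [ 1.3 -0.   0.2] j [ 0.23  0.37 -0.35  0.   -0.85  0.84] g 0.999
[[-0.0016, 0.0004, 0.0745], [0.0001, -0.0001, -0.0001], 1]
[130 125 126] [130 126 126]
...............##...............##.......#...
.............###................##......##...
........####....................#.......#....
.......##.......................#......##....
.......#........................#......##....
.......##.......................#......##....
.......##........................####.###....
.......##.....########...............###.....
........####################.................
#.......######################...............
#.......#######################..............
#.......#######################..............
##.....########################..............
...##..########################..............
.......########################..............
.........#####################...............
...............############..................
.............................................
.............................................
.............................................
.............................................
####.........................................
........########.............................
....................########.................
..............................#########......
[299.51080138 183.04093893] [314.59238498 202.22591925]
```

Request:
play_rows(
  commands=[
    [[0, 0, 0.04], [0, 0, 0], 1],
    [[0, 0, 0.073], [0, 0, 0], 1],
    [[0, 0, 0.073], [0, 0, 0], 1],
    [[0, 0, 0.073], [0, 0, 0], 1],
  ],
)

```text
t: 11.65
tcp_pos: [542.9, -39.6, 64.7]
eef_rot: [0.0, 0.969, -0.248, -0.0]
wrist_force: [-0.7, -0.0, -0.1]
grip_width: 1.0
finger_force: 0.0
```

Request:
play_rows(
  commands=[
    [[0, 0, 0], [0, 0, 0], 0],
    [[0, 0, 0], [0, 0, 0], 0],
    [[0, 0, 0], [0, 0, 0], 0],
    [[0, 0, 0], [0, 0, 0], 0],
    [[0, 0, 0], [0, 0, 0], 0],
  ],
)

```text
t: 12.15
tcp_pos: [543.8, -39.1, 65.4]
eef_rot: [-0.001, 0.969, -0.248, 0.001]
wrist_force: [1.6, 1.5, -0.9]
grip_width: 0.646
finger_force: 30.5
```

Request:
play_rows(
  commands=[
    [[0, 0, 0], [0, 0, 0], 0],
    [[0, 0, 0], [0, 0, 0], 0],
    [[0, 0, 0], [0, 0, 0], 0],
  ],
)

```text
t: 12.45
tcp_pos: [543.8, -39.2, 65.4]
eef_rot: [-0.0, 0.969, -0.248, 0.001]
wrist_force: [0.8, 2.6, 1.4]
grip_width: 0.646
finger_force: 30.5
```

```bash
python3 - <<'E'
from h import *
s=telemetry.sense();print(s)
E
```

```text
{'t': 12.45, 'joints': array([ 2.25539842e-01,  3.99381706e-01, -3.76503579e-01, -9.50503676e-05,
       -7.93108305e-01,  8.44301475e-01]), 'joint_vel': array([-0.00038913, -0.0013673 , -0.00049091, -0.00078741, -0.00106641,
       -0.00097532]), 'joint_efforts': array([-1.40051622e+00, -3.50716853e+01,  1.31033152e+01,  3.36129405e+00,
       -5.30820061e-01,  7.23158257e-03]), 'tcp_pos': array([543.83749649, -39.15006819,  65.36404986]), 'eef_rot': array([-4.43171023e-04,  9.68785522e-01, -2.47898766e-01,  7.85628800e-04]), 'wrist_force': array([0.76478891, 2.64009984, 1.410141  ]), 'ft_torque': array([ 0.72954091, -0.45695396,  0.04881783]), 'finger_force': 30.48377560917288, 'grip_width': 0.6463751440162238}
```

The cap is gripped: opening 56 mm, pad force 30 N. Turning anticlockwise now.

Request:
play_rows(
  commands=[
    [[0, 0, 0], [0, 0, -0.018], 0],
    [[0, 0, -0.0005], [0, 0, -0.036], 0],
    [[0, 0, -0.001], [0, 0, -0.054], 0],
    [[0, 0, -0.002], [0, 0, -0.072], 0],
    [[0, 0, -0.003], [0, 0, -0.09], 0],
  ],
)

```text
t: 12.95
tcp_pos: [543.5, -40.3, 66.5]
eef_rot: [0.0, 0.999, 0.034, 0.0]
wrist_force: [2.0, -1.2, 1.5]
grip_width: 0.648
finger_force: 30.5
```

```bash
python3 - <<'E'
from h import *
s=telemetry.sense();print(s["ft_torque"],s["wrist_force"],s["grip_width"],s["finger_force"])
rows([])
a=cam("side");np.save("sC.npy",a[0])
E
```

```text
[-0.65224759 -0.44346762 -0.20770945] [ 2.02772364 -1.17543557  1.47332197] 0.6484350224351063 30.483830412849784
t 12.95 p [543.5 -40.3  66.5] yaw 0.068 F [ 2.  -1.2  1.5] j [ 0.22  0.4  -0.38  0.   -0.8   1.41] g 0.648
```

Request:
play_rows(
  commands=[
    [[0, 0, -0.001], [0, 0, -0.021], 0],
    [[0, 0, -0.002], [0, 0, -0.042], 0],
    [[0, 0, -0.003], [0, 0, -0.063], 0],
    [[0, 0, -0.0035], [0, 0, -0.084], 0],
    [[0, 0, -0.0035], [0, 0, -0.104], 0],
  ],
)

```text
t: 13.5
tcp_pos: [543.0, -40.0, 67.2]
eef_rot: [0.0, 0.936, 0.353, -0.0]
wrist_force: [1.0, -0.8, 0.7]
grip_width: 0.65
finger_force: 30.5
```

Request:
play_rows(
  commands=[
    [[0, 0, 0], [0, 0, 0], 0],
    [[0, 0, 0], [0, 0, 0], 0],
  ],
)

```text
t: 13.7
tcp_pos: [543.0, -39.8, 67.2]
eef_rot: [0.0, 0.937, 0.35, -0.0]
wrist_force: [0.4, -0.8, 1.0]
grip_width: 0.653
finger_force: 30.5
```

```bash
python3 - <<'E'
from h import *
s=telemetry.sense();print(s["ft_torque"],s["grip_width"],s["finger_force"])
rows([])
E
```

```text
[-0.37667352 -0.25965572  0.012457  ] 0.6531735646051366 30.486147429328412
t 13.7 p [543.  -39.8  67.2] yaw 0.714 F [ 0.4 -0.8  1. ] j [ 0.22  0.4  -0.38  0.   -0.8   2.06] g 0.653
```

The torque has dropped to zero after 1.215 rad. Lifting gently with a force check.

Request:
play_rows(
  commands=[
    [[0, 0, -0.006], [0, 0, 0], 0],
    [[0, 0, -0.012], [0, 0, 0], 0],
    [[0, 0, -0.018], [0, 0, 0], 0],
    [[0, 0, -0.018], [0, 0, 0], 0],
  ],
)

```text
t: 14.1
tcp_pos: [542.9, -39.5, 72.5]
eef_rot: [-0.0, 0.936, 0.351, -0.0]
wrist_force: [-0.1, 0.8, -0.9]
grip_width: 0.654
finger_force: 30.5
```

Request:
play_rows(
  commands=[
    [[0, 0, -0.025], [0, 0, 0], 0],
    [[0, 0, -0.05], [0, 0, 0], 0],
    [[0, 0, -0.075], [0, 0, 0], 0],
    [[0, 0, -0.095], [0, 0, 0], 0],
    [[0, 0, -0.095], [0, 0, 0], 0],
  ],
)

```text
t: 14.6
tcp_pos: [543.8, -39.4, 102.3]
eef_rot: [0.0, 0.936, 0.351, 0.001]
wrist_force: [1.2, 0.4, -1.4]
grip_width: 0.652
finger_force: 30.5
```

Request:
play_rows(
  commands=[
    [[0, 0, 0], [0, 0, 0], 0],
    [[0, 0, 0], [0, 0, 0], 0],
    [[0, 0, 0], [0, 0, 0], 0],
  ],
)

```text
t: 14.9
tcp_pos: [542.8, -39.6, 100.5]
eef_rot: [-0.0, 0.936, 0.351, -0.0]
wrist_force: [-0.9, 0.9, -0.7]
grip_width: 0.648
finger_force: 30.5
```

```bash
python3 - <<'E'
from h import *
s=telemetry.sense();print(s["wrist_force"],s["ft_torque"],s["grip_width"],s["finger_force"]);rows([])
a=cam("side")[0]
cv2.imwrite("pics/z.png",cv2.resize(a[120:240,240:360],None,fx=4.5,fy=4.5,interpolation=3))
A=np.load("sA.npy")
for n,(r,c) in dict(dropper=(slice(225,275),slice(262,292)),marker=(slice(210,252),slice(338,356)),base=(slice(225,240),slice(255,335))).items():
    print(n,cv2.absdiff(cv2.blur(a,(3,3)),cv2.blur(A,(3,3)))[r,c].mean())
E
```

```text
[-0.90865573  0.89244768 -0.7234753 ] [-0.0499722  -0.11290674  0.01781893] 0.6479544590833084 30.477153821848333
t 14.9 p [542.8 -39.6 100.5] yaw 0.718 F [-0.9  0.9 -0.7] j [ 0.23  0.35 -0.34 -0.   -0.88  2.06] g 0.648
dropper 1.6235555555555556
marker 1.628747795414462
base 1.8038888888888889
```

View pics/z.png

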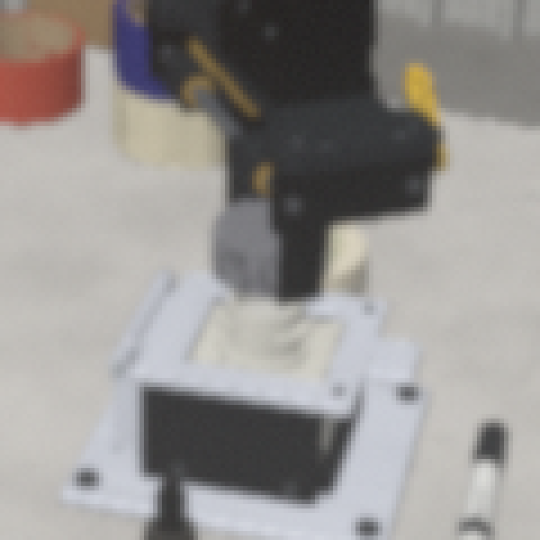

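The cap hangs level in the gripper at about (295,175), the jar neck below it is uncovered and the plate is shut. The bystanders I checked, the dropper and marker, are unmoved. Handing in.

```bash
python3 -c "
from bench import close_job
print(close_job())"
```

```text
the job is handed in; nothing more can be done
None
```

I handed the job in with the plate shut and the cap unscrewed about 1.2 rad, held level about 17 mm above the jar's mouth by the arm's own readings; the judge gave no verdict, the cream pot got no before/after check, I viewed 11 pictures against the limit of 10, and the fingertips sat about 38 mm higher than the tool description says.

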